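# Slide the balanced bowl one hole nearer to the lantern and hold the lock pin in

## Robot

A 6-joint arm with a two-finger parallel gripper is mounted at the origin on the work surface. World frame = base frame: x ahead of the robot, y to its left, z up, the work surface at z = 0. Lengths are in m, angles in degrees, forces in N, time in s.
With the tool pointing down it reaches from about 0.375 to 0.975 m from the base axis. Payload 3.8 kg.
Tool frame: the origin (TCP) lies midway between the tips of the shut fingers; the grasp point (between the pads) lies 19 mm behind it; z points along the fingers, y is the line along which they close (so a half turn about z gives the same grasp; the last joint's range is limited). The gripper opens to 85 mm and grips with 20 to 120 N. Pads are 22 mm wide; open, the fingers measure 114 mm over their backs; the gripper's body (76 mm by 85 mm) begins 54 mm behind the grasp point. The pads swing forward as they close: fully open they stand 13 mm farther back than shut.
Start: joints at [-2.114, 15.12, 91.902, -0, 72.978, -2.114], TCP at [0.675, -0, 0.231] pointing down, gripper open.
Joint ranges: [-150.88, 150.88], [-54.13, 125.18], [17.81, 147.31], [-75.09, 255.09], [0, 152.58], [-146.25, 146.25]. Speed limits (degrees/s): [147.25, 147.25, 180, 180, 180, 180].

## Interface

Orientations are given as [roll, pitch, yaw] about the fixed x, y, z axes, in that order (R = Rz(yaw) Ry(pitch) Rx(roll)).
In Python, from cell import env gives the robot as it stands.
- The arm moves only by the tool step_arm, never from a script. Its argument "plan" is a list that holds one entry, the list of rows, each a list of 4 numbers: the shift along the world's x, y, z in m, then the turn about the world's z in rad. A call has 1 to 5 rows; each row shifts and turns the commanded pose from where the row before left it; what a row does not reach is not made up. A row lasts 1/10 s, in which the tool goes at most 50 mm and 8.59 degrees, less where a joint would pass 70% of its speed; a pose out of reach is approached as far as the arm can. A call is refused whole if a number of a shift passes 0.05 or a number of a turn 0.15, either way. A call with a gripper value outside its range is refused whole. "gripper" is the opening, from 0 (shut) to 1 (fully open), set as the call begins (left out, the last holds). The fingers move at their own pace and stop on an object; "force" is the grip in N (left out, the last holds). Time passes only in rows, so rows that do not move let the fingers close. It gives the time, the measured TCP pose, the force, the opening and the grip force at its end, in the units of the state.
- env.get_state(): the state, without advancing time (a new reading comes with each control period).
- env.get_image(name): name is "scene" or "side" or "wrist"; returns the picture (384x512x3 uint8, red, green, blue); there is no depth.
- env.camera_model(name): a dict with "K" (3x3 intrinsics, pixels), "R" (3x3) and "t" (3): a world point X has camera coordinates R X + t; the wrist camera has in their place "tool_from_camera" (4x4, takes a point from camera to tool coordinates, whose origin is the TCP and whose axes are the flange's). Camera axes: x right, y down, z forward; pixel columns grow to the right and rows downward; lengths in m; the calibration is good to about 2 mm. A picture is of the moment at which its call begins: read the wrist's pose just before it. camera_model takes no time and is no camera call.
- env.finish_job(): hands the job in; it is judged then, once.
The state is a dict: "clock": time; "q": joint angles; "qvel": joint speeds; "tau": joint torques, N m; "ee_pos": TCP position; "tool_rot": TCP orientation; "ft_force": force on the tool from outside, world axes, zero at the start; "moment": the same for the moment, N m; "gripper_width": opening from 0.0 (shut) to 1.0 (fully open); "gripper_force": force on a finger pad.
Only numpy, scipy, OpenCV 4.12 (cv2) and the standard library are available. Lean on these libraries where they do the work, as an engineer would, in place of code of your own. Each camera call takes 0.05 s, during which the arm holds its last target. There are 200 camera calls.

## Task

Bring the tea bowl one hole nearer to the lantern so that its foot can be looked over in the light: lift the white tea bowl by its foot and set it, rim down as it lies, gently and squarely onto the tan cork dome of the sliding rest so that it stays balanced there by itself. Then pull up the black knob of the lock plunger, slide the red tube section with the bowl to the next hole on the side towards the yellow lantern, and let the pin go fully home in that hole. Finish with your hand still on the knob, pressing the pin firmly down, the bowl still balanced on the dome; leave the other pots and the wooden tool where they are.

Things in the scene. Friction and masses are not known exactly. Their poses are not given: they have to be found in the camera images.
- bowl: White tea bowl lying rim down on the table, front left or front right (the dark pot on the other side). Rim 116 mm wide, 78 mm tall, 0.2 to 0.35 kg. Origin: centre of the rim plane, z up through the foot. Hollow: the flat inner floor lies 54 mm above the rim plane; the inside is about 60 mm wide at the floor and over 100 mm at the rim.
- bowl_foot (a point): Centre of the top of the bowl's foot. The foot is round and clay-coloured, 47 mm wide and 18 mm high, reaching 60 to 78 mm above the rim plane: grip the bowl there. Around it the bowl's back is flat to 34 mm from the axis, then slopes down.
- rig: The sliding bowl rest, fixed to the table: a wooden plank 100 x 500 x 18 mm with a green foot (56 x 40 mm, top 82 mm above the table) near each end and a square steel bar between them. Origin under the plank's centre, on the table; y along the bar, z up. Its place and turn differ from start to start.
- rail: The square steel bar of the rest, 30 x 30 mm, its top 75 mm above the table, same origin and axes as rig. Along its top are blind holes of 14 mm diameter, 12 mm deep, 50 mm apart; the pin is in one of them at the start.
- slide (a joint): Position of the red tube section along the bar, m: about 0 at the start, grows towards the rest's +y; the pin's holes lie at every 0.05 (-0.05, 0, 0.05), with 1 mm of play; stops at -0.088 and 0.088. The section is 220 mm long, 42 mm square, top 81 mm above the table; with the pin out it slides with about 2.5 N when the lifted knob is pushed along the bar.
- dome: Domed cork chuck fixed on the tube section, 70 mm towards +y of the section's middle, 150 mm towards +y of the knob: 72 mm wide, a half ball of radius 36 mm on a short cylinder. Origin at its foot, on the section's top; axes as rig.
- dome_top (a point): Top of the dome, 156 mm above the table. With the bowl on it the bowl's rim is 102 mm and its foot's top 180 mm above the table. They touch nowhere else; a bowl set down a few mm off centre leans a little and stays.
- plunger (a joint): How far the lock pin is pulled up, in m: 0 fully home on the bottom of its hole; from 0.012 the pin is clear of the bar; stop at 0.018. A spring drives it down: about 3 N at home, 8 N at 0.012, 10 N at the stop. Between holes a let-go pin rides on the bar's top, reading 0.012.
- knob: The plunger's round black pull knob with its 12 mm round-nosed pin, upright on the tube section, 80 mm towards -y of its middle. Origin on the pin's axis, 81 mm above the table with the pin home. Under the knob are only the pin and a steel boss, 28 mm wide, top 103 mm above the table. It does not turn.
- knob_grip (a point): Centre of the black knob, which is 32 mm wide and 18 mm high, from 113 to 131 mm above the table with the pin home.
- lantern: Yellow work lantern with a lit white tube and black cap, 110 mm across, 200 mm tall, fixed beyond one end of the rest. Origin under its centre. It shows the direction in which to slide: towards the rest's +y if it stands at positive y in the rest's frame, else towards -y.
- water_jar: Dark green lidded jar, 114 mm across, 170 mm tall, fixed, beyond the other end of the rest.
- dark_pot: Bystander, loose: dark brown round pot, 94 mm wide, 90 mm tall. Origin under its centre.
- dish: Bystander, loose: small shallow blue dish, 90 mm wide, 22 mm tall. Origin under its centre.
- rib_tool: Bystander, loose: flat wooden rib, 45 x 100 x 8 mm, lying flat, its long side along its y. Origin under its centre.
- gourd_vase: Bystander, loose: cream gourd-shaped vase, 84 mm wide, 150 mm tall. Origin under its centre.
- brown_bottle: Bystander, loose: brown squat bottle, 88 mm wide, 124 mm tall. Origin under its centre.
Mind the look-alikes: they are no part of the job. Leave any orange or pink look-alike of the bowl alone. What is shaped like the lantern but purple is not meant.

How it is judged:
By the outcome, as a careful person would: the job done as asked, in the order asked, and still so for the second after the job is handed in, while the arm keeps its last pose, push and grip.
It also fails if it takes over 58 s, if anything falls off the work surface, if the arm or the gripper's body presses on something with over 40 N, if the wrist force passes 120 N, or if a joint passes its speed limit or range.

## Working session

There is one attempt and no reset: what is moved stays moved. The work goes in short steps, Python scripts to look and compute and a tool call to move; the robot and the scene stay as the last step left them, time stands still between calls to the robot, and variables do not carry over. Pictures are saved under pics/ and viewed, at most 10 in all, crops included, and the job is handed in when it is done.

Besides the shell and the picture viewer there is one more tool, called after ">>>" by a JSON object that holds its "method" and its "body". step_arm: Moves the arm, as the interface text tells. Its arguments: {"type":"object","properties":{"plan":{"type":"array","items":{"type":"array","items":{"type":"array","items":{"type":"number"}}}},"gripper":{"type":"number"},"force":{"type":"number"}},"required":["plan"]}

```bash
mkdir -p pics
cat > h.py <<'E'
from cell import env
import numpy as np, cv2
def snap(n,f):
    im=env.get_image(n); cv2.imwrite('pics/'+f,im[:,:,::-1]); return im
E
python3 - <<'E'
from h import *
a=snap('scene','a.png'); b=snap('side','b.png')
for n in('scene','side','wrist'):
    m=env.camera_model(n); print(n,{k:np.round(v,4).tolist() for k,v in m.items()})
s=env.get_state(); print(s['ee_pos'],s['tool_rot'],s['clock'])
E
```

```text
scene {'K': [[382.6461, 0.0, 256.8551], [0.0, 382.6461, 194.5342], [0.0, 0.0, 1.0]], 'R': [[-0.8782, 0.4782, 0.0114], [0.3058, 0.5795, -0.7555], [-0.3679, -0.6599, -0.6551]], 't': [0.4216, -0.0637, 1.3631]}
side {'K': [[437.3835, 0.0, 258.7161], [0.0, 437.3835, 188.4554], [0.0, 0.0, 1.0]], 'R': [[-0.9833, -0.1819, 0.0059], [-0.1369, 0.7178, -0.6826], [0.1199, -0.6721, -0.7307]], 't': [0.4982, 0.1617, 1.4908]}
wrist {'K': [[314.36, 0.0, 257.2986], [0.0, 314.36, 186.7702], [0.0, 0.0, 1.0]], 'tool_from_camera': [[0.0, -0.9544, -0.2987, 0.0771], [1.0, -0.0002, 0.0006, -0.0004], [-0.0006, -0.2987, 0.9544, -0.1442], [0.0, 0.0, 0.0, 1.0]]}
[6.74320066e-01 2.33985088e-05 2.30046702e-01] [-1.79879433e+02 -4.22865651e-03  9.00008656e+01] 0.1
```

View pics/a.png

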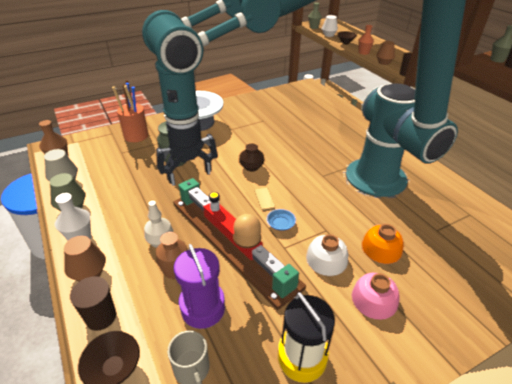

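View pics/b.png

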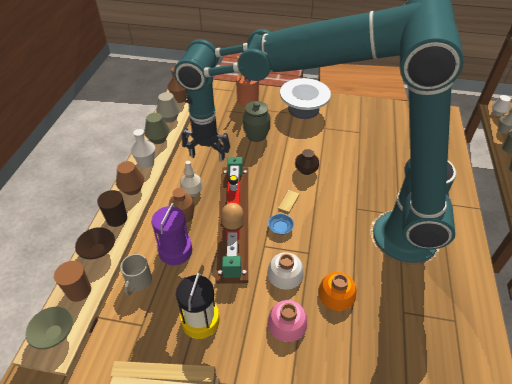

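Both views show the white bowl (scene 328,255; side 286,270), the rest with dome (246,230; 232,215) and black/yellow knob (214,200; 233,182), and the yellow lantern at the dome end (305,340; 198,305). So the slide goes towards the dome, rest +y.

```bash
cat >> h.py <<'E'
def cam(n,s=None):
    m=env.camera_model(n); K=np.array(m['K'])
    if n!='wrist': return K,np.array(m['R']),np.array(m['t'])
    from scipy.spatial.transform import Rotation as Ro
    T=np.array(m['tool_from_camera']); W=np.eye(4); W[:3,:3]=Ro.from_euler('xyz',s['tool_rot'],degrees=True).as_matrix(); W[:3,3]=s['ee_pos']
    C=np.linalg.inv(W@T); return K,C[:3,:3],C[:3,3]
def tri(obs):
    A=[];b=[]
    for (K,R,t),(u,v) in obs:
        d=R.T@np.linalg.inv(K)@[u,v,1]; d/=np.linalg.norm(d); P=np.eye(3)-np.outer(d,d); A.append(P); b.append(P@(-R.T@t))
    x=np.linalg.lstsq(np.vstack(A),np.hstack(b),rcond=None)[0]
    return x,np.linalg.norm(np.vstack(A)@x-np.hstack(b))
def onplane(c,uv,z):
    K,R,t=c; d=R.T@np.linalg.inv(K)@[*uv,1]; o=-R.T@t; return o+d*(z-o[2])/d[2]
def proj(c,X):
    K,R,t=c; p=K@(R@np.array(X)+t); return p[:2]/p[2]
E
python3 - <<'E'
from h import *
S,D=cam('scene'),cam('side')
for n,a,b in [('foot',(332,242),(287,261)),('knob',(214,197),(233,181)),('g0',(188,187),(235,160)),('g1',(285,275),(231,260)),('dome',(246,230),(232,215)),('lant',(306,310),(196,292))]:
    x,r=tri([(S,a),(D,b)]); print(n,x.round(3),round(r,4))
a=cv2.imread('pics/a.png')[165:315,165:365]; b=cv2.imread('pics/b.png')[145:295,180:320]
a=cv2.resize(a,None,fx=2.3,fy=2.3,interpolation=3); b=cv2.resize(b,None,fx=2.3,fy=2.3,interpolation=3)
cv2.imwrite('pics/c.png',np.hstack([a,b])); print(a.shape,b.shape)
E
```

```text
foot [0.378 0.229 0.078] 0.0018
knob [ 0.602 -0.03   0.125] 0.0028
g0 [ 0.631 -0.183  0.068] 0.0064
g1 [0.545 0.26  0.078] 0.0048
dome [0.574 0.11  0.11 ] 0.0018
lant [0.597 0.42  0.168] 0.0102
(345, 460, 3) (345, 322, 3)
```

View pics/c.png

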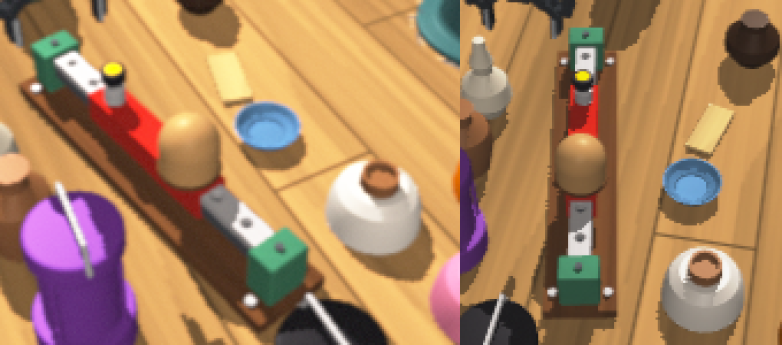

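The crop shows the foot top at scene (330,239) / side (287,257). The dish and rib are clear of the path. Moving above the bowl.

>>> {"method": "step_arm", "body": {"plan": [[[-0.03,0.023,-0.003,0.03],[-0.03,0.023,-0.003,0.04],[-0.03,0.023,-0.003,0.04],[-0.03,0.023,-0.003,0.04],[-0.03,0.023,-0.003,0.04]]]}}

```text
clock: 0.6
ee_pos: [0.5233, 0.1156, 0.2155]
tool_rot: [-179.9, -0.0, 101.0]
ft_force: [0.5, 0.4, -0.2]
gripper_width: 1.003
gripper_force: 0.0
```

>>> {"method": "step_arm", "body": {"plan": [[[-0.03,0.023,-0.003,0],[-0.03,0.023,-0.003,0],[-0.03,0.023,-0.003,0],[-0.03,0.023,-0.003,0],[-0.025,0.022,-0.003,0]]]}}

```text
clock: 1.1
ee_pos: [0.378, 0.2295, 0.2007]
tool_rot: [-179.9, 0.0, 100.9]
ft_force: [0.2, 0.6, 0.3]
gripper_width: 1.0
gripper_force: 0.0
```

>>> {"method": "step_arm", "body": {"plan": [[[0,0,0,0],[0,0,0,0]]]}}

```text
clock: 1.3
ee_pos: [0.3795, 0.2291, 0.201]
tool_rot: [180.0, 0.0, 101.0]
ft_force: [-0.4, -0.2, 0.6]
gripper_width: 1.001
gripper_force: 0.0
```

Run:
```python
from h import *
s=env.get_state(); im=snap('wrist','w1.png'); np.save('s1.npy',np.r_[s['ee_pos'],s['tool_rot']])
print(s['ee_pos'],s['tool_rot'],s['clock'],s['ft_force'],s['gripper_width'])
```

```text
[0.37952422 0.22913478 0.2010412 ] [1.79999617e+02 3.03756776e-02 1.01007536e+02] 1.3 [-0.43412744 -0.21635175  0.58462953] 1.0012846920096927
```

View pics/w1.png

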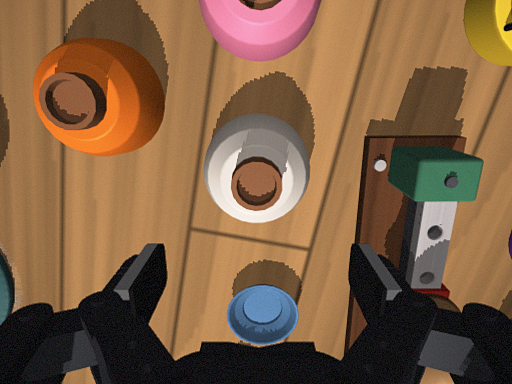

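The wrist view shows the bowl's foot at (258,184), bowl outline centred around (257,167), and the rail end at the right with holes at (435,232) and (427,277).

Run:
```python
from h import *
v=np.load('s1.npy'); W=cam('wrist',dict(ee_pos=v[:3],tool_rot=v[3:]))
S,D=cam('scene'),cam('side')
print(tri([(S,(330,239.5)),(D,(287,257)),(W,(257.5,183))]), tri([(S,(330,239.5)),(W,(257.5,183))]),onplane(W,(257.5,183),.078))
im=cv2.imread('pics/w1.png'); hsv=cv2.cvtColor(im,cv2.COLOR_BGR2HSV)
m=((hsv[...,0]<15)&(hsv[...,1]>90)).astype('u1'); sub=m[150:215,225:290]; n,l,st,c=cv2.connectedComponentsWithStats(sub)
print(st,c+[225,150])
print('holes',onplane(W,(435,232.5),.075),onplane(W,(427,277),.075))
```

```text
(array([0.38049655, 0.22491091, 0.08675007]), np.float64(0.0067634237641207165)) (array([0.38071562, 0.22607121, 0.08329829]), np.float64(0.0024926631759499144)) [0.38021928 0.22615711 0.078     ]
[[   0    0   65   65 2081]
 [   6    7   51   54 2138]
 [  63   61    2    2    2]
 [   1   63    1    1    1]
 [   3   64    1    1    1]
 [  60   64    2    1    2]] [[257.92215281 180.16818837]
 [256.07436857 183.69597755]
 [288.5        211.5       ]
 [226.         213.        ]
 [228.         214.        ]
 [285.5        214.        ]]
holes [0.55427816 0.20933088 0.075     ] [0.5637809  0.16187008 0.075     ]
```

>>> {"method": "step_arm", "body": {"plan": [[[0.001,-0.003,-0.03,0],[0,0,-0.03,0],[0,0,-0.03,0],[0,0,-0.025,0],[0,0,-0.015,0]]], "gripper": 0.9}}

```text
clock: 1.85
ee_pos: [0.3809, 0.2244, 0.0691]
tool_rot: [-179.8, 0.1, 100.8]
ft_force: [-0.5, -0.4, 0.2]
gripper_width: 0.897
gripper_force: 0.0
```

>>> {"method": "step_arm", "body": {"plan": [[[0,0,-0.005,0],[0,0,-0.004,0],[0,0,0,0],[0,0,0,0]]]}}

```text
clock: 2.25
ee_pos: [0.382, 0.2263, 0.0632]
tool_rot: [179.9, -0.0, 100.9]
ft_force: [-0.7, 0.2, 1.0]
gripper_width: 0.903
gripper_force: 0.0
```

>>> {"method": "step_arm", "body": {"plan": [[[0,0,0,0],[0,0,0,0],[0,0,0,0],[0,0,0,0],[0,0,0,0]]], "gripper": 0.3, "force": 40}}

```text
clock: 2.75
ee_pos: [0.3811, 0.2262, 0.0633]
tool_rot: [180.0, -0.0, 100.9]
ft_force: [-2.5, -1.1, 5.2]
gripper_width: 0.527
gripper_force: 40.1
```

>>> {"method": "step_arm", "body": {"plan": [[[0,0,0,0],[0,0,0,0],[0,0,0,0]]]}}

```text
clock: 3.05
ee_pos: [0.3811, 0.2262, 0.0633]
tool_rot: [180.0, -0.0, 100.9]
ft_force: [-1.9, -0.4, 5.3]
gripper_width: 0.535
gripper_force: 40.1
```

>>> {"method": "step_arm", "body": {"plan": [[[0,0,0.01,0],[0,0,0.025,0],[0,0,0.04,0],[0,0,0.045,0],[0,0,0.045,0]]]}}

```text
clock: 3.55
ee_pos: [0.38, 0.2256, 0.2286]
tool_rot: [-179.9, 0.0, 100.9]
ft_force: [1.5, 0.1, -4.4]
gripper_width: 0.528
gripper_force: 42.0
```

>>> {"method": "step_arm", "body": {"plan": [[[0.01,-0.01,0.04,0],[0.025,-0.025,0,0],[0.027,-0.027,0,0],[0.027,-0.027,0,0],[0.027,-0.027,0,0]]]}}

```text
clock: 4.05
ee_pos: [0.4973, 0.1089, 0.2675]
tool_rot: [-180.0, -0.0, 100.9]
ft_force: [-0.3, 0.1, -4.1]
gripper_width: 0.527
gripper_force: 42.1
```

>>> {"method": "step_arm", "body": {"plan": [[[0.027,-0.026,0,0],[0.027,-0.026,0,0],[0.026,-0.026,0,0],[0.016,-0.016,0,0]]]}}

```text
clock: 4.45
ee_pos: [0.5941, 0.0139, 0.2669]
tool_rot: [-180.0, 0.0, 100.8]
ft_force: [-0.1, 0.5, -3.9]
gripper_width: 0.53
gripper_force: 42.1
```

>>> {"method": "step_arm", "body": {"plan": [[[0,0,0,0],[0,0,0,0],[0,0,0,0]]]}}

```text
clock: 4.75
ee_pos: [0.5921, 0.0166, 0.267]
tool_rot: [-179.9, -0.0, 100.9]
ft_force: [-0.9, 0.8, -2.3]
gripper_width: 0.529
gripper_force: 42.2
```

Run:
```python
from h import *
s=env.get_state(); im=snap('wrist','w2.png'); np.save('s2.npy',np.r_[s['ee_pos'],s['tool_rot']])
print(s['ee_pos'],s['tool_rot'],s['clock'],s['ft_force'],s['gripper_width'])
```

```text
[0.59208779 0.01664403 0.26699919] [-1.79935898e+02 -3.51461731e-02  1.00916158e+02] 4.75 [-0.88985811  0.80788463 -2.34654405] 0.5294079579404237
```

View pics/w2.png

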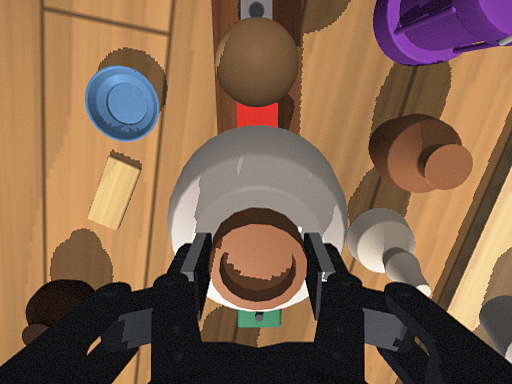

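The wrist view shows the bowl hanging level in the grip and the dome at about (257,62), radius ≈42 px. Fitting the dome sphere by tangent rays.

Run:
```python
from h import *
from scipy.optimize import least_squares
v=np.load('s2.npy'); W=cam('wrist',dict(ee_pos=v[:3],tool_rot=v[3:])); S,D=cam('scene'),cam('side')
im=cv2.imread('pics/w2.png'); hsv=cv2.cvtColor(im,cv2.COLOR_BGR2HSV)
for p in[(62,257),(40,257),(90,257),(62,209),(62,304),(112,257),(12,257)]: print(p,hsv[p])
g=cv2.GaussianBlur(im,(3,3),0).astype(float)
# radial strongest edge
E=[]
for a in np.radians(np.arange(0,360,10)):
    r=np.arange(33,52,.5); x=257+r*np.cos(a); y=62+r*np.sin(a)
    ok=(y>1); 
    c=cv2.remap(g.astype('f4'),x[None].astype('f4'),y[None].astype('f4'),1)[0]
    d=np.linalg.norm(c[4:]-c[:-4],axis=1); k=d.argmax()+2
    if ok[k]: E.append((x[k],y[k]))
pts=[(W,e) for e in E]
st=[(S,p) for p in[(233.7,230),(247.6,213.7),(261,230)]]+[(D,p) for p in[(221.3,216.7),(243.9,216.7),(232.6,203.7)]]
def f(X,P):
    o=[]
    for (K,R,t),(u,w) in P:
        d=R.T@np.linalg.inv(K)@[u,w,1]; d/=np.linalg.norm(d); q=np.array(X)-(-R.T@t); o.append(np.linalg.norm(q-d*(q@d))-.036)
    return np.array(o)
x0=[.573,.114,.12]
for P in (pts,pts+st,st):
    r=least_squares(f,x0,args=(P,),loss='soft_l1',f_scale=.001); print(r.x.round(4),np.abs(r.fun).mean().round(4))
r=least_squares(lambda q:f([*q,.12],pts),x0[:2],loss='soft_l1',f_scale=.001); print(r.x.round(4),(r.fun*1e3).round(1))
print('bowlfoot/holes',onplane(W,(256.5,9),.075))
```

```text
(62, 257) [ 16 122 132]
(40, 257) [ 14 131 127]
(90, 257) [ 14 134 103]
(62, 209) [ 15 133 190]
(62, 304) [ 15 137 180]
(112, 257) [  2 207 221]
(12, 257) [102  21  61]
[0.5733 0.112  0.1255] 0.0017
[0.5726 0.1124 0.1204] 0.0017
[0.5712 0.113  0.1183] 0.0005
[0.573  0.1124] [ 1.8  2.7  4.3  7.  -0.3 -0.7 -1.2 -0.2 -0.   0.3 -0.1  0.1  0.   0.4
  0.4  5.1  2.7  1.6 -3.5  1.8  3.5  5.8 -1.3  0.6 -0.6  0.2 -0.   0.3
  0.   0.3 -0.4 -0.4 -0.7  6.1  4.6  2.9]
bowlfoot/holes [0.56282401 0.1631636  0.075     ]
```

>>> {"method": "step_arm", "body": {"plan": [[[-0.003,0.015,0,0],[-0.006,0.03,0,0],[-0.006,0.03,0,0],[-0.004,0.02,0,0],[0,0,0,0]]]}}

```text
clock: 5.3
ee_pos: [0.5725, 0.1151, 0.2676]
tool_rot: [180.0, -0.1, 101.1]
ft_force: [0.4, -0.6, -2.5]
gripper_width: 0.529
gripper_force: 42.2
```

>>> {"method": "step_arm", "body": {"plan": [[[0,0,0,0],[0,0,0,0]]]}}

```text
clock: 5.5
ee_pos: [0.5738, 0.1111, 0.2675]
tool_rot: [180.0, 0.0, 100.9]
ft_force: [0.5, -0.5, -3.2]
gripper_width: 0.531
gripper_force: 42.2
```

Good in x and y. Descending.

>>> {"method": "step_arm", "body": {"plan": [[[-0.001,0.0005,-0.02,0],[0,0,-0.025,0],[0,0,-0.025,0],[0,0,-0.015,0],[0,0,-0.007,0]]]}}

```text
clock: 6.0
ee_pos: [0.5719, 0.1107, 0.1732]
tool_rot: [-179.8, -0.0, 100.8]
ft_force: [-0.8, 0.2, -2.6]
gripper_width: 0.53
gripper_force: 42.2
```

>>> {"method": "step_arm", "body": {"plan": [[[0,0,0,0],[0,0,0,0],[0,0,-0.002,0],[0,0,-0.002,0],[0,0,0,0]]]}}

```text
clock: 6.5
ee_pos: [0.5731, 0.1116, 0.1716]
tool_rot: [180.0, 0.0, 100.9]
ft_force: [-0.6, -0.3, -3.0]
gripper_width: 0.532
gripper_force: 42.2
```

>>> {"method": "step_arm", "body": {"plan": [[[0,0,-0.002,0],[0,0,-0.001,0],[0,0,0,0],[0,0,0,0]]]}}

```text
clock: 6.9
ee_pos: [0.5729, 0.1115, 0.1682]
tool_rot: [-180.0, -0.0, 100.9]
ft_force: [-0.2, -0.4, -2.8]
gripper_width: 0.531
gripper_force: 42.2
```

>>> {"method": "step_arm", "body": {"plan": [[[0,0,-0.001,0],[0,0,-0.001,0],[0,0,0,0],[0,0,0,0]]]}}

```text
clock: 7.3
ee_pos: [0.5729, 0.1115, 0.1662]
tool_rot: [-180.0, -0.0, 100.9]
ft_force: [0.4, -0.3, -3.4]
gripper_width: 0.532
gripper_force: 42.2
```

>>> {"method": "step_arm", "body": {"plan": [[[0,0,-0.001,0],[0,0,0,0],[0,0,0,0]]]}}

```text
clock: 7.6
ee_pos: [0.573, 0.1115, 0.1652]
tool_rot: [-180.0, 0.0, 100.9]
ft_force: [-0.2, -0.6, -2.6]
gripper_width: 0.532
gripper_force: 42.2
```

Run:
```python
from h import *
a=snap('scene','a2.png')[150:290,190:330]; b=snap('side','b2.png')[140:280,170:310]
cv2.imwrite('pics/d.png',cv2.resize(np.hstack([a,b])[:,:,::-1],None,fx=2.8,fy=2.8,interpolation=2))
```

```text
(no output)
```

View pics/d.png

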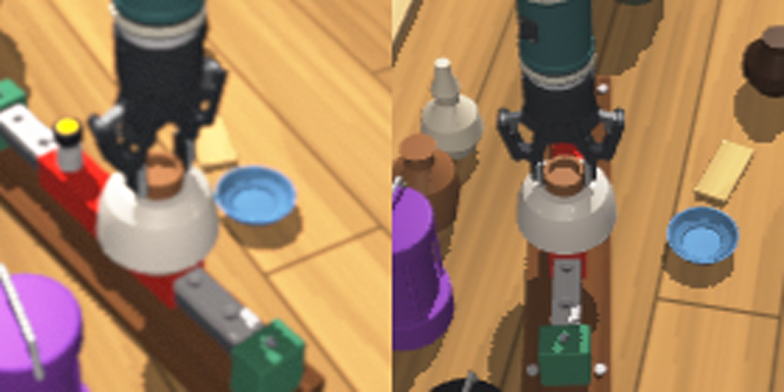

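The bowl sits squarely over the dome in both views (scene crop 157,215; side crop 565,200), with no contact yet. Continuing by 1 mm steps.

>>> {"method": "step_arm", "body": {"plan": [[[0,0,-0.001,0],[0,0,0,0],[0,0,0,0]]]}}

```text
clock: 8.0
ee_pos: [0.5732, 0.1115, 0.1647]
tool_rot: [180.0, 0.0, 100.9]
ft_force: [-0.4, 0.6, 0.2]
gripper_width: 0.529
gripper_force: 42.6
```

>>> {"method": "step_arm", "body": {"plan": [[[0,0,-0.001,0],[0,0,0,0],[0,0,0,0]]]}}

```text
clock: 8.3
ee_pos: [0.5732, 0.1114, 0.1646]
tool_rot: [180.0, 0.0, 100.9]
ft_force: [-2.8, -0.8, 3.9]
gripper_width: 0.53
gripper_force: 43.1
```

>>> {"method": "step_arm", "body": {"plan": [[[0,0,0.001,0],[0,0,0,0]]], "force": 20}}

```text
clock: 8.5
ee_pos: [0.5732, 0.1115, 0.1647]
tool_rot: [180.0, 0.0, 100.9]
ft_force: [-2.1, -0.4, 3.5]
gripper_width: 0.534
gripper_force: 42.6
```

>>> {"method": "step_arm", "body": {"plan": [[[0,0,0,0],[0,0,0,0],[0,0,0,0]]], "gripper": 0.6}}

```text
clock: 8.8
ee_pos: [0.5732, 0.1115, 0.1642]
tool_rot: [180.0, -0.0, 100.9]
ft_force: [0.1, -0.8, 0.9]
gripper_width: 0.599
gripper_force: 0.0
```

>>> {"method": "step_arm", "body": {"plan": [[[0,0,0,0],[0,0,0,0],[0,0,0,0],[0,0,0,0]]], "gripper": 0.9}}

```text
clock: 9.2
ee_pos: [0.573, 0.1115, 0.1643]
tool_rot: [180.0, 0.0, 100.9]
ft_force: [-0.0, 1.0, -0.0]
gripper_width: 0.898
gripper_force: 0.0
```

>>> {"method": "step_arm", "body": {"plan": [[[0,0,0.01,0],[0,0,0.02,0],[0,0,0.03,0],[0,0,0.03,0],[0,0,0.015,0]]]}}

```text
clock: 9.7
ee_pos: [0.5746, 0.1118, 0.2735]
tool_rot: [179.7, 0.0, 100.9]
ft_force: [0.5, 0.4, -0.4]
gripper_width: 0.899
gripper_force: 0.0
```

Run:
```python
from h import *
s=env.get_state(); print(s['ee_pos'],s['clock'])
a=snap('scene','a3.png')[150:290,190:330]; b=snap('side','b3.png')[140:280,170:310]
cv2.imwrite('pics/e.png',cv2.resize(np.hstack([a,b])[:,:,::-1],None,fx=2.8,fy=2.8,interpolation=2))
```

```text
[0.57455838 0.11176633 0.27350327] 9.7
```

View pics/e.png

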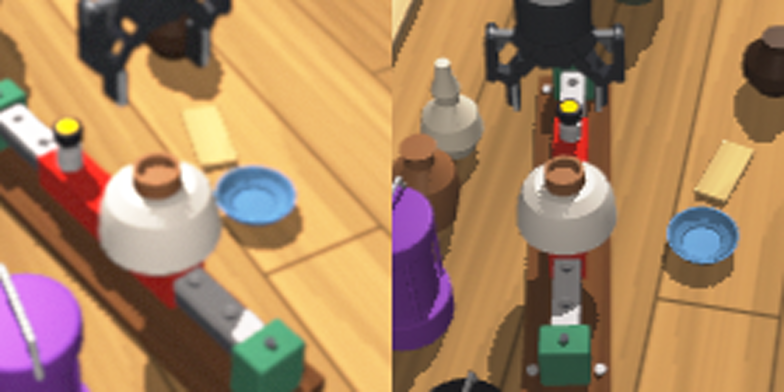

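The bowl stands by itself, level, on the dome. Moving above the knob.

>>> {"method": "step_arm", "body": {"plan": [[[0.004,-0.02,0,0],[0.007,-0.037,0,0],[0.008,-0.04,-0.005,0],[0.006,-0.032,-0.02,0],[0.0035,-0.0175,-0.02,0]]]}}

```text
clock: 10.3
ee_pos: [0.6012, -0.0375, 0.2224]
tool_rot: [-179.9, 0.0, 100.8]
ft_force: [-0.3, 0.7, -0.5]
gripper_width: 0.901
gripper_force: 0.0
```

>>> {"method": "step_arm", "body": {"plan": [[[0,0,0,0],[0,0,0,0],[0,0,0,0]]]}}

```text
clock: 10.6
ee_pos: [0.6015, -0.0341, 0.2245]
tool_rot: [180.0, -0.0, 100.9]
ft_force: [-0.4, 0.1, 0.4]
gripper_width: 0.899
gripper_force: 0.0
```

Run:
```python
from h import *
s=env.get_state(); im=snap('wrist','w3.png'); np.save('s3.npy',np.r_[s['ee_pos'],s['tool_rot']])
W=cam('wrist',s); print(s['ee_pos'],s['tool_rot'],s['clock'])
hsv=cv2.cvtColor(im,cv2.COLOR_RGB2HSV); m=((abs(hsv[...,0].astype(int)-28)<5)&(hsv[...,1]>180)&(hsv[...,2]>120)).astype('u1')
n,l,st,c=cv2.connectedComponentsWithStats(m)
for i in range(1,n):
    if st[i,4]>60: print(st[i],c[i],onplane(W,c[i],.131))
S,D=cam('scene'),cam('side')
for n_,f in(('S','a3.png'),('D','b3.png')):
    h=cv2.cvtColor(cv2.imread('pics/'+f),cv2.COLOR_BGR2HSV); mm=((abs(h[...,0].astype(int)-28)<5)&(h[...,1]>180)&(h[...,2]>120)).astype('u1')
    k,l,st,c=cv2.connectedComponentsWithStats(mm); print(n_,[(c[i].round(1).tolist(),int(st[i,4])) for i in range(1,k) if st[i,4]>8])
```

```text
[ 0.60153932 -0.03412069  0.2244813 ] [ 1.79989256e+02 -2.43804366e-02  1.00923473e+02] 10.6
[246 181  25  23 433] [258.4295612  191.87759815] [ 0.60263044 -0.03539963  0.131     ]
S [([213.8, 194.7], 26), ([284.3, 336.6], 13), ([300.7, 368.5], 622)]
D [([232.7, 177.6], 18), ([202.1, 327.9], 411), ([180.7, 317.1], 9)]
```

View pics/w3.png

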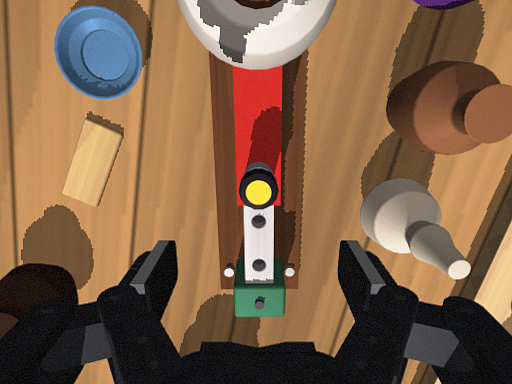

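The knob's yellow top is at (258,192), i.e. (0.6026,-0.0354). The vase and dish are clear of the fingers. Descending and gripping.

>>> {"method": "step_arm", "body": {"plan": [[[0.001,-0.001,-0.025,0],[0,0,-0.035,0],[0,0,-0.03,0],[0,0,-0.018,0],[0,0,-0.0085,0]]], "gripper": 0.65}}

```text
clock: 11.15
ee_pos: [0.6015, -0.0347, 0.1064]
tool_rot: [-179.9, -0.0, 101.0]
ft_force: [-0.2, 0.0, 0.0]
gripper_width: 0.651
gripper_force: 0.0
```

>>> {"method": "step_arm", "body": {"plan": [[[0,0,0,0],[0,0,0,0]]]}}

```text
clock: 11.35
ee_pos: [0.6037, -0.0356, 0.1093]
tool_rot: [179.9, 0.0, 100.9]
ft_force: [0.1, 0.1, 1.3]
gripper_width: 0.652
gripper_force: 0.0
```

>>> {"method": "step_arm", "body": {"plan": [[[0,0,0,0],[0,0,0,0],[0,0,0,0],[0,0,0,0],[0,0,0,0]]], "gripper": 0.2, "force": 70}}

```text
clock: 11.85
ee_pos: [0.6027, -0.0363, 0.11]
tool_rot: [180.0, 0.0, 100.9]
ft_force: [-4.5, 0.0, 6.8]
gripper_width: 0.347
gripper_force: 68.6
```

>>> {"method": "step_arm", "body": {"plan": [[[0,0,0,0],[0,0,0,0]]]}}

```text
clock: 12.05
ee_pos: [0.6027, -0.0362, 0.11]
tool_rot: [180.0, 0.0, 100.9]
ft_force: [-3.4, 0.3, 7.8]
gripper_width: 0.351
gripper_force: 68.6
```

>>> {"method": "step_arm", "body": {"plan": [[[0,0,0.004,0],[0,0,0.005,0],[0,0,0.005,0],[0,0,0.003,0],[0,0,0,0]]]}}

```text
clock: 12.55
ee_pos: [0.6025, -0.0362, 0.1245]
tool_rot: [-180.0, 0.0, 100.9]
ft_force: [2.5, -1.3, -9.2]
gripper_width: 0.35
gripper_force: 69.9
```

>>> {"method": "step_arm", "body": {"plan": [[[0,0,0,0],[0,0,0,0]]]}}

```text
clock: 12.75
ee_pos: [0.6025, -0.0361, 0.1243]
tool_rot: [-180.0, 0.0, 100.9]
ft_force: [3.0, -2.2, -9.7]
gripper_width: 0.35
gripper_force: 69.8
```

>>> {"method": "step_arm", "body": {"plan": [[[-0.0002,0.001,0,0],[-0.0004,0.002,0,0],[-0.0006,0.0029,0,0],[-0.0008,0.0039,0,0],[-0.001,0.0049,0,0]]]}}

```text
clock: 13.25
ee_pos: [0.5995, -0.021, 0.1248]
tool_rot: [180.0, 0.0, 100.9]
ft_force: [3.4, -2.0, -10.3]
gripper_width: 0.35
gripper_force: 69.8
```

>>> {"method": "step_arm", "body": {"plan": [[[-0.001,0.0049,0,0],[-0.001,0.0049,0,0],[-0.001,0.0049,0,0],[-0.001,0.0049,0,0],[-0.001,0.0049,0,0]]]}}

```text
clock: 13.75
ee_pos: [0.5945, 0.0037, 0.1248]
tool_rot: [180.0, 0.0, 100.9]
ft_force: [3.6, -2.5, -9.3]
gripper_width: 0.346
gripper_force: 69.8
```

>>> {"method": "step_arm", "body": {"plan": [[[-0.0008,0.0039,0,0],[-0.0006,0.0029,0,0],[-0.0004,0.002,0,0],[-0.0002,0.001,0,0],[0,0,0,0]]]}}

```text
clock: 14.25
ee_pos: [0.5926, 0.0133, 0.1249]
tool_rot: [180.0, -0.0, 100.9]
ft_force: [4.1, -0.4, -10.1]
gripper_width: 0.348
gripper_force: 69.8
```

>>> {"method": "step_arm", "body": {"plan": [[[0,0,0,0],[0,0,0,0]]]}}

```text
clock: 14.45
ee_pos: [0.5926, 0.0132, 0.1248]
tool_rot: [180.0, -0.0, 100.9]
ft_force: [4.4, 0.2, -8.9]
gripper_width: 0.35
gripper_force: 69.8
```

Travelled 50.3 mm along the bar. Lowering the pin.

>>> {"method": "step_arm", "body": {"plan": [[[0,0,-0.003,0],[0,0,-0.003,0],[0,0,0,0],[0,0,0,0]]]}}

```text
clock: 14.85
ee_pos: [0.5925, 0.0132, 0.1188]
tool_rot: [180.0, -0.0, 100.9]
ft_force: [2.6, 1.7, -7.6]
gripper_width: 0.347
gripper_force: 70.1
```

>>> {"method": "step_arm", "body": {"plan": [[[0,0,-0.003,0],[0,0,-0.003,0],[0,0,-0.003,0],[0,0,-0.002,0],[0,0,0,0]]]}}

```text
clock: 15.35
ee_pos: [0.5927, 0.0131, 0.11]
tool_rot: [180.0, -0.0, 100.9]
ft_force: [-2.6, 1.7, 6.9]
gripper_width: 0.347
gripper_force: 71.7
```

>>> {"method": "step_arm", "body": {"plan": [[[0,0,0,0],[0,0,0,0]]]}}

```text
clock: 15.55
ee_pos: [0.5927, 0.0132, 0.11]
tool_rot: [180.0, -0.0, 100.9]
ft_force: [-2.8, 2.5, 6.6]
gripper_width: 0.344
gripper_force: 71.7
```

Pin home (same 0.110 as at the start). Pressing more firmly.

>>> {"method": "step_arm", "body": {"plan": [[[0,0,-0.002,0],[0,0,-0.001,0],[0,0,0,0],[0,0,0,0],[0,0,0,0]]]}}

```text
clock: 16.05
ee_pos: [0.5929, 0.0131, 0.1097]
tool_rot: [180.0, 0.0, 100.9]
ft_force: [-8.6, 2.7, 19.4]
gripper_width: 0.349
gripper_force: 72.9
```

Run:
```python
from h import *
s=env.get_state(); print(s['ee_pos'],s['ft_force'])
a=snap('scene','a4.png')[150:290,180:320]; b=snap('side','b4.png')[140:280,170:310]
cv2.imwrite('pics/f.png',cv2.resize(np.hstack([a,b])[:,:,::-1],None,fx=2.8,fy=2.8,interpolation=2))
```

```text
[0.59286662 0.01310684 0.10968499] [-8.59535715  2.67364448 19.42565793]
```

View pics/f.png

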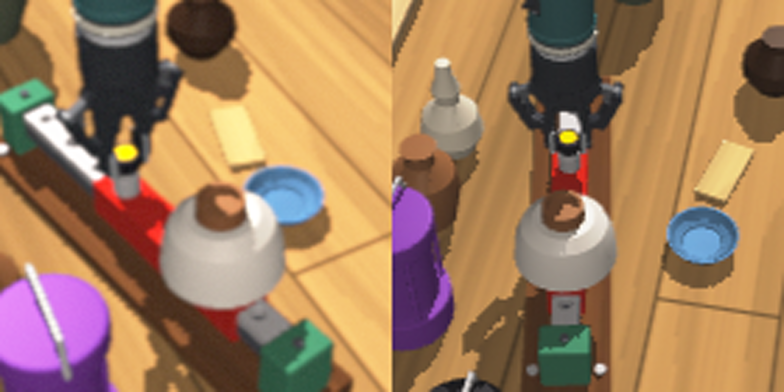

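The bowl is still balanced on the dome (scene crop 220,250; side crop 565,240). The section has moved one hole towards the lantern, and the hand is on the knob pressing with 19 N.

```bash
python3 -c "
from cell import env
print(env.finish_job())"
```

```text
the job is handed in; nothing more can be done
None
```

The job is handed in: the white bowl is balanced on the cork dome, the red section is one hole nearer the yellow lantern, and the pin is home with the hand still on the knob, pressing it down with about 19 N.

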